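Cover the clean parts, then open the tight jar

TASK

Before the jar is opened, put the loose metal cover with the black knob onto the steel cup so that it sits level on the rim with its plug inside, and let go of it. Then unscrew the tight green cap of the amber jar (counterclockwise from above) while the jar stays standing in its blue anti-turn socket; stop turning when the threads let go, lift the cap straight up and finish still holding it in the gripper, level, a couple of centimetres above the jar's mouth and touching nothing else. Leave the spray can, the glove box and the brush alone and keep the cup where it stands.

Things in the scene. Friction and masses are not known exactly. Their poses are not given: they have to be found in the camera images.
- brace: Blue square anti-turn socket, 82 x 82 mm outside, 45 mm high, on a dark 110 x 110 x 6 mm foot, fixed to the bench. Its 69 mm square pocket, floor at 6.5 mm, holds the jar loosely. Origin: centre of the underside, z up, x and y square to the walls. Fixed for the run, but stands in a different place and yaw in each run.
- jar: Amber jar standing loose in the socket: square body 64 x 64 x 60 mm, round neck 44 mm across above it (to 80 mm), about 0.5 to 0.9 kg. Origin: centre of its underside, z up, x and y square to its sides. The socket stops it from turning, not from being lifted.
- jar_mouth (a point): Centre of the jar's mouth when open (top of its white inner seal), 88 mm above the jar's origin.
- cap: Green ribbed round screw cap, 60 mm across, 30 mm high, 45 g, white pointer line on top along its own +x. Origin: centre of its lower edge, z up; closed, it is on the jar's axis, lower edge 63 mm and top 93 mm above the jar's origin (top about 100 mm above the bench). Three lugs inside sit under three threads on the neck: while they engage, pulling the cap lifts the jar too.
- cap_top (a point): Centre of the cap's top, 30 mm above its origin. Yaw of cap relative to jar: closed 0.05 to 0.45 rad; turned counterclockwise from above (0.3 to 0.7 N m; the jar first turns up to 0.1 rad in its socket) the lugs come clear at about 1.37 rad and a springy seal pushes the cap up 3 mm (10 to 14 N on a hand holding it); at about 1.7 rad they meet a stop. Then it lifts straight off.
- cup: Open steel cup with clean metal parts in it, 80 mm across at the rim, 55 mm high, wall 4 mm, loose, 0.45 kg. Origin: centre of the underside, z up.
- cup_rim (a point): Centre of the cup's rim plane, 55 mm above the cup's origin.
- cover: Loose metal cover lying on the bench: disc 90 mm across, 3 mm thick, with a chamfered centring plug under it (65 mm across, 6 mm deep; 3 mm of play on each side in the cup) and an upright black cylindrical knob on top, 22 mm across, from 13 to 35 mm above the origin. Origin: centre of the plug's underside, z up. 0.14 kg.
- cover_seat (a point): Centre of the underside of the cover's disc, 6 mm above the cover's origin; it coincides with point cup_rim when the cover is seated.
- spray: White and yellow spray can, 52 mm across, 170 mm high, standing on the bench; leave alone. Origin: centre of the underside.
- glove_box: Green glove box, 120 x 230 x 70 mm; leave alone. Origin: centre of the underside.
- brush: Hand brush with a blue handle lying on the bench; leave alone. Origin: near the middle of its length, on the underside.

How it is judged:
On the way, in this order (a step that is already met when the one before it is completed fails the run):
1. the cover sits level and centred on the cup's rim and has been let go (horizontal distance between cover_seat and cup_rim below 0.006 m and z of cover_seat in the frame of cup_rim between -0.003 and 0.003 m and angle between each of cover, cup's own z axis and vertical below 0.06 rad and contact force between each of the arm, the fingers and cover below 0.2 N), for 0.3 s.
2. the cap, in the fingers, has been turned until its threads let go and has risen, the jar standing in its socket (angle between the x axis of cap and the y axis of jar, either way round below 0.56 rad and z of cap in the frame of jar above 0.065 m and contact force between the fingers and cap above 1 N and z of jar in the frame of brace below 0.0105 m and angle between jar's own z axis and vertical below 0.08 rad), for 0.1 s.
At the end, for the whole second after the job is handed in: Cap still in the fingers, lower edge 4-60 mm over the mouth, within 15 mm of its axis, tilt <0.15 rad, off the jar, turned 58-122 deg relative to it; jar <4 mm off its socket floor, tilt <0.08; cover untouched on the rim within 6 mm of centre, 3 mm in height, 0.06 rad of level (all of step 1 and z of cap in the frame of jar_mouth between 0.004 and 0.06 m and horizontal distance between cap and jar_mouth below 0.015 m and angle between cap's own z axis and vertical below 0.15 rad and angle between the x axis of cap and the y axis of jar, either way round below 0.56 rad and contact force between the fingers and cap above 1 N and contact force between cap and jar below 0.1 N and linear speed of cap below 0.03 m/s and z of jar in the frame of brace below 0.0105 m and angle between jar's own z axis and vertical below 0.08 rad); the arm keeps its last pose, push and grip.
It fails at once if the jar is pulled up in its socket by more than 10 mm (z of jar in the frame of brace above 0.0165 m).
It fails at once if the cup is pushed more than 30 mm or tipped by more than 0.25 rad (distance of cup from where it was at the start of the episode above 0.03 m or angle between cup's own z axis and vertical above 0.25 rad).
It fails at once if the spray can, the glove box or the brush is moved by more than 20 mm (distance of any of spray, glove_box, brush from where it was at the start of the episode above 0.02 m).
It also fails if it takes over 51 s, if anything falls off the work surface, if the arm or the gripper's body presses on something with over 40 N, if the wrist force passes 120 N, or if a joint passes its speed limit or range.

ROBOT

A 6-joint arm with a two-finger parallel gripper is mounted at the origin on the work surface. World frame = base frame: x ahead of the robot, y to its left, z up, the work surface at z = 0. Lengths are in m, angles in rad, forces in N, time in s.
With the tool pointing down it reaches from about 0.275 to 0.775 m from the base axis. Payload 14.6 kg.
Tool frame: the origin (TCP) lies on the mounting face of the last link; the fingertips stand 173 mm ahead of it and the grasp point (between the pads) lies 155 mm ahead of it; z points along the fingers, y is the direction in which the jaws open and shut (so a half turn about z gives the same grasp; the last joint's range is limited). The gripper opens to 85 mm and grips with 20 to 120 N. Pads are 22 mm wide; open, the fingers measure 114 mm over their backs; the gripper's body (76 mm by 85 mm) begins 54 mm behind the grasp point. The pads swing forward as they close: fully open they stand 13 mm farther back than shut.
Start: joints at [1.036, 0.263, -0.048, 1.259, 0, 1.415], TCP at [0.195, 0.488, 0.405] pointing down, gripper open.
Joint ranges: [-2.65, 2.65], [-0.89, 1.7], [-1.18, 1.37], [-2.13, 2.11], [-1.35, 1.29], [-3.14, 3.14]. Speed limits (rad/s): [1.89, 1.89, 2.57, 2.79, 3.14, 3.14].

INTERFACE

Orientations are given as a unit quaternion [w, x, y, z].
In Python, from rig import telemetry, imaging, arm, spotter gives the robot as it stands.
- The arm moves only by the shell command python3 -m creep 'ROWS' [FORCE]. ROWS is JSON, a list of rows, each an object with "travel": the shift along the tool's x, y, z in mm, a list of three; "roll": the turn about the tool's z in degrees; "grip": the gripper's target within -1 to 1 (fully open at 1, half-way at 0, shut at -1). A call has 1 to 20 rows; each row is the pose to reach, as a shift and turn from the pose commanded when the call began, along the tool's axes at that moment; what a row does not reach only later rows make up. A row lasts 1/12 s, in which the tool goes at most 41.7 mm and 7.16 degrees, less where a joint would pass 70% of its speed; a pose out of reach is approached as far as the arm can. A call with a gripper value outside its range is refused whole. The fingers move at their own pace and stop on an object; FORCE is the grip in N (left out, the last holds). Time passes only in rows, so rows that repeat a pose let the fingers close. It gives the time, the measured TCP pose, the force and the opening at its end, in the units of the state.
- telemetry.state(): the state, without advancing time (a new reading comes with each control period).
- imaging.snapshot(name): name is "side" or "top"; returns a dict with "frame" (480x640x3 uint8, red, green, blue), "fx", "fy", "cx", "cy" (pixels), "extrinsics" (4x4, takes a point from world to camera coordinates). Camera axes: x right, y down, z forward; pixel columns grow to the right and rows downward; lengths in m; the calibration is good to about 2 mm. A picture is of the moment at which its call begins. There is no depth.
- arm.hand_in(): hands the job in, once; it reports no verdict.
Trained networks look in the newest picture that a camera, given by its name, has taken for a name from the list of things; names that differ only in an ending like _2 or _b are one class to them, and where a whole thing is asked for, a point or a joint stands for the part that bears it (a point fixed in the world has none). Each returns a list of dicts, best first, with "p" (0 to 1); they miss things now and then, are a little off and sometimes report something else, mostly with a low value. They report only what shows in the picture. A call takes as long as a camera call.
- spotter.find_in(camera, name): "extent" ([left, top, right, bottom] in pixels, round what is visible of it).
- spotter.tip_of(camera, name): "pixel" ([row, column] in pixels: a listed point, or the origin of a listed thing).
The state is a dict: "time_s": time; "joint_pos": joint angles; "joint_velocities": joint speeds; "joint_torque": joint torques, N m; "position": TCP position; "tool_rot": TCP orientation; "force": force on the tool from outside, world axes, zero at the start; "torque": the same for the moment, N m; "width": opening from 0.0 (shut) to 1.0 (fully open).
Only numpy, scipy, OpenCV 4.12 (cv2) and the standard library are available. Lean on these libraries where they do the work, as an engineer would, in place of code of your own. Each camera call takes 0.05 s, during which the arm holds its last target. There are 200 camera calls.

## Working session

There is one attempt and no reset: what is moved stays moved. The work goes in short steps, Python scripts to look and compute and a shell command to move; the robot and the scene stay as the last step left them, time stands still between calls to the robot, and variables do not carry over. Pictures are saved under pics/ and viewed, about 8 in all and at most 12, crops included, and the job is handed in when it is done.

```bash
ls; mkdir -p pics; cat > h.py <<'E'
import numpy as np, cv2
from rig import telemetry, imaging, arm, spotter
def ray(s,px):  # px=(row,col)
    E=np.array(s["extrinsics"]);R=E[:3,:3];c=-R.T@E[:3,3]
    d=R.T@np.array([(px[1]-s["cx"])/s["fx"],(px[0]-s["cy"])/s["fy"],1]);return c,d
def at_z(s,px,z):
    c,d=ray(s,px);return c+d*(z-c[2])/d[2]
def proj(s,p):
    E=np.array(s["extrinsics"]);q=E[:3,:3]@np.array(p)+E[:3,3]
    return np.array([s["fx"]*q[0]/q[2]+s["cx"],s["fy"]*q[1]/q[2]+s["cy"]])  # col,row
def tri(a,pa,b,pb):
    A=[];y=[]
    for s,p in((a,pa),(b,pb)):
        c,d=ray(s,p);d/=np.linalg.norm(d);M=np.eye(3)-np.outer(d,d);A.append(M);y.append(M@c)
    return np.linalg.lstsq(np.vstack(A),np.hstack(y),rcond=None)[0]
def save(s,n,box=None,k=1):
    f=s["frame"]
    if box: f=f[box[0]:box[1],box[2]:box[3]]
    cv2.imwrite(f"pics/{n}.png",cv2.resize(f[:,:,::-1],None,fx=k,fy=k,interpolation=cv2.INTER_CUBIC))
def tool(p,st=None):
    """world point -> mm along tool axes from the TCP (grasp point is z=155)"""
    from scipy.spatial.transform import Rotation as R
    st=st or telemetry.state();q=st["tool_rot"]
    return R.from_quat([q[1],q[2],q[3],q[0]]).inv().apply(np.array(p)-st["position"])*1000
E
python3 - <<'E'
from h import *
np.set_printoptions(precision=4,suppress=True)
S={c:imaging.snapshot(c) for c in("side","top")}
for c in S: save(S[c],c+"0"); print(c, ray(S[c],(240,320)))
Z=dict(cap_top=.0995,cup_rim=.055,cover_seat=.006,cup=0,cap=.0695,brace=0,jar=.0065,cover=0)
for n in Z:
    P={}
    for c in S:
        r=spotter.tip_of(c,n)[:2]
        for k in r: print(n,c,k, at_z(S[c],k["pixel"],Z[n]))
        if r:P[c]=r[0]["pixel"]
    if len(P)==2: print("  tri",tri(S["side"],P["side"],S["top"],P["top"]))
print(telemetry.state())
E
```

```text
pics
side (array([ 0.3214, -0.4771,  0.7818]), array([ 0.3412,  0.5286, -0.7774]))
top (array([0.55  , 0.0004, 1.2055]), array([ 0.0466,  0.0054, -0.999 ]))
cap_top side {'pixel': [186.8, 208.7], 'p': 0.75} [0.5128 0.2014 0.0995]
cap_top top {'pixel': [291.1, 209.6], 'p': 0.63} [0.508  0.2024 0.0995]
  tri [0.5103 0.2012 0.1008]
cup_rim side {'pixel': [409.0, 320.5], 'p': 0.93} [ 0.4762 -0.2465  0.055 ]
cup_rim top {'pixel': [310.7, 457.7], 'p': 0.97} [ 0.476  -0.2494  0.055 ]
  tri [ 0.4758 -0.2482  0.0595]
cover_seat side {'pixel': [285.8, 249.4], 'p': 0.67} [0.4976 0.027  0.006 ]
cover_seat top {'pixel': [297.4, 310.4], 'p': 0.83} [0.4948 0.0241 0.006 ]
  tri [0.4957 0.0237 0.0116]
cup side {'pixel': [428.6, 322.6], 'p': 0.81} [ 0.4747 -0.2561  0.    ]
cup top {'pixel': [310.4, 450.8], 'p': 0.65} [ 0.4729 -0.248   0.    ]
  tri [ 0.4746 -0.2517 -0.0113]
cap side {'pixel': [197.8, 211.1], 'p': 0.93} [0.5129 0.202  0.0695]
cap top {'pixel': [289.0, 214.9], 'p': 0.95} [0.5108 0.1982 0.0695]
  tri [0.5112 0.1972 0.0747]
brace side {'pixel': [225.1, 215.3], 'p': 0.58} [0.5075 0.1955 0.
[... 368 characters left out ...]
5123 0.2038 0.0065]
  tri [0.5151 0.2016 0.0137]
cover side {'pixel': [289.5, 248.4], 'p': 0.72} [0.4937 0.0247 0.    ]
cover top {'pixel': [296.5, 310.0], 'p': 0.93} [0.4962 0.025  0.    ]
  tri [ 0.4951  0.0254 -0.0019]
{'time_s': 0.9, 'joint_pos': array([ 1.0357,  0.2631, -0.0483,  1.2594,  0.    ,  1.4155]), 'joint_velocities': array([ 0.0006,  0.0035, -0.0004, -0.0009,  0.0008, -0.0001]), 'joint_torque': array([ -0.0018, -63.7423,  38.4772,   0.0015,  -0.0002,  -0.    ]), 'position': array([0.1946, 0.4876, 0.4047]), 'tool_rot': array([-0.    ,  0.1888,  0.982 , -0.    ]), 'force': array([ 0.1693, -0.3256, -0.6329]), 'torque': array([0.033 , 0.0025, 0.0031]), 'width': 1.0000520033580231}
```

View pics/top0.png

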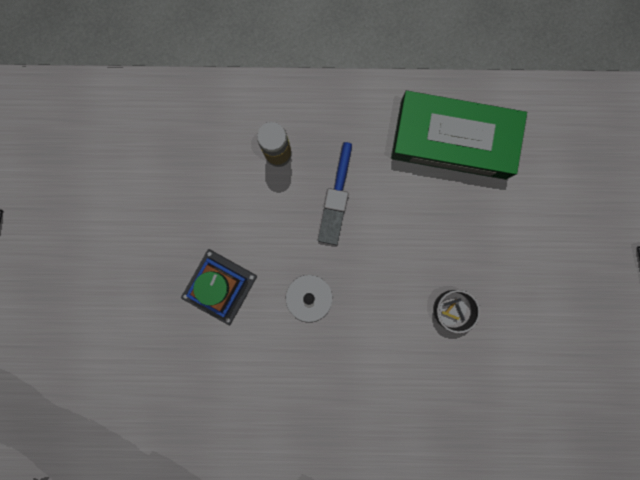

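View pics/side0.png

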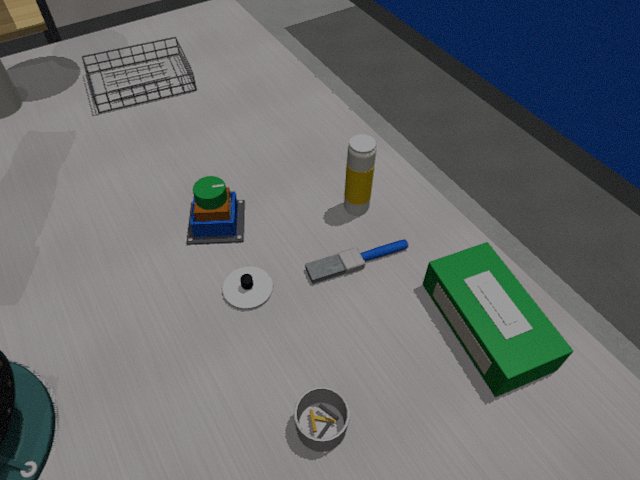

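The top view shows the green cap at about (col 210, row 289) with its pointer up, the cover and black knob at (309,298), and the cup at (456,311). The side view agrees, and the paths between them are clear. Next I'll refine by segmentation.

```bash
python3 - <<'E'
from h import *
np.set_printoptions(precision=4,suppress=True)
S={c:imaging.snapshot(c) for c in("side","top")}
def blob(m,near):
    n,l,st,ce=cv2.connectedComponentsWithStats(m.astype(np.uint8))
    i=1+np.argmin([np.hypot(*(c-near))+(1000 if a[4]<15 else 0) for c,a in zip(ce[1:],st[1:])])
    return l==i,ce[i]
def hull(m): 
    p=np.argwhere(m)[:,::-1].astype(np.int32); return cv2.convexHull(p).reshape(-1,2)
def circ(s,m,z):
    P=np.array([at_z(s,(r,c),z)[:2] for c,r in hull(m)]); (x,y),r=cv2.minEnclosingCircle(P.astype(np.float32)); return x,y,r
def near(c,n): return {"top":dict(cap=(210,289),knob=(309,298)),"side":dict(cap=(210,186),knob=(246,282))}[c][n]
for c,s in S.items():
    f=s["frame"].astype(int);R,G,B=f[...,0],f[...,1],f[...,2]
    m,ce=blob((G>R+30)&(G>B+30)&(G>70),near(c,"cap"));print(c,"green px",ce,m.sum(), "circ z=.0995",circ(s,m,.0995))
    k,ce=blob((f.sum(2)<150),near(c,"knob"));print(c,"knob px",ce,k.sum(),"z=.024",at_z(s,ce[::-1],.024),"z=.035",at_z(s,ce[::-1],.035),hull(k).min(0),hull(k).max(0))
# zoomed crops of top
a=S["top"]; b=S["side"]
def crop(s,p,w=45,k=6):
    u,v=[int(round(t)) for t in proj(s,p)]; return cv2.resize(s["frame"][v-w:v+w,u-w:u+w],None,fx=k*1.0,fy=k*1.0,interpolation=cv2.INTER_CUBIC),(u-w,v-w)
row=[];
for s in(a,b):
    r=[]
    for p in([.511,.201,.0995],[.4955,.0245,.009],[.476,-.248,.055]):
        i,o=crop(s,p,38,3.4); print(o); r.append(i[:258,:258])
    row.append(np.hstack(r))
cv2.imwrite("pics/crops.png",np.vstack(row)[:,:,::-1])
# model overlays compare: mean cover brightness blob
for c,s,p in(("top",a,(309,298)),("side",b,(248,290))):
    f=s["frame"].astype(int);g=f.sum(2)/3; u,v=p
    print(c,"cover/bench grey",g[v+9,u-12:u+40:4] )
E
```

```text
side green px [208.1558 187.2844] 552 circ z=.0995 (0.5121853351593018, 0.20112231373786926, 0.029735008254647255)
side knob px [246.3377 281.3311] 151 z=.024 [0.4932 0.0266 0.024 ] z=.035 [0.4907 0.0193 0.035 ] [241 274] [252 289]
top green px [209.6252 288.5472] 795 circ z=.0995 (0.5132872462272644, 0.20224928855895996, 0.02947959117591381)
top knob px [308.5 298.5] 86 z=.024 [0.4935 0.0273 0.024 ] z=.035 [0.494 0.027 0.035] [304 294] [313 303]
(172, 251)
(272, 259)
(419, 273)
(170, 149)
(211, 248)
(283, 372)
top cover/bench grey [127.3333 126.6667 124.3333 106.3333 127.     127.3333 126.6667 126.
 121.     114.     115.     115.6667 115.6667]
side cover/bench grey [154.3333 155.3333 153.     157.3333 154.6667 157.6667 155.6667 158.6667
 105.     136.6667 142.3333 135.     137.6667]
```

View pics/crops.png

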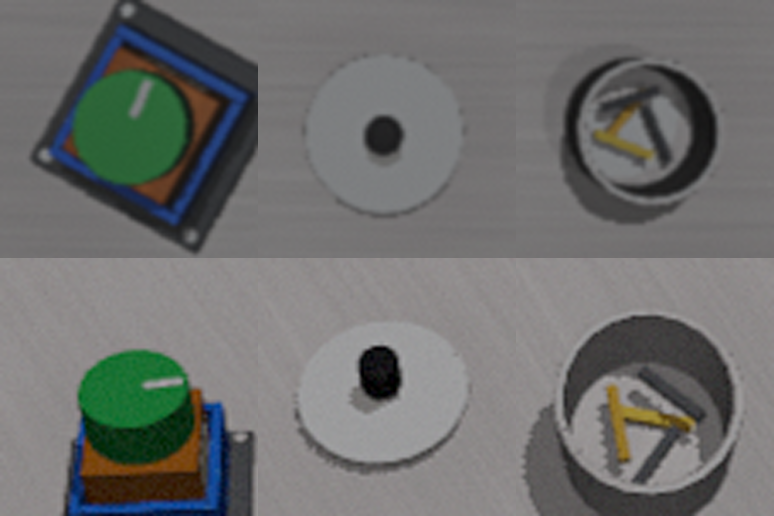

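The crops show the cover flat, the cup open, and the socket's yaw at about −31°. The pointer is at about −21°, so the cap is closed at roughly 0.18 rad relative. Next I'll fit the rim and disc circles.

```bash
cat > fit.py <<'E'
from h import *
from scipy.optimize import minimize
t=np.linspace(0,2*np.pi,120,endpoint=False)
def ring(s,g,x,y,z,r):
    P=np.array([proj(s,(x+r*np.cos(a),y+r*np.sin(a),z)) for a in t],np.float32)
    return cv2.remap(g,P[None,:,0],P[None,:,1],cv2.INTER_LINEAR)[0]
def fit(s,x0,z,rin,rout):
    """centre of a bright ring/disc: mean grey at radii rin minus at radii rout"""
    g=cv2.GaussianBlur(s["frame"].astype(np.float32).mean(2),(0,0),.6)
    f=lambda p:-sum(ring(s,g,*p,z,r).mean() for r in rin)/len(rin)+sum(ring(s,g,*p,z,r).mean() for r in rout)/len(rout)
    G=[(f((x0[0]+i,x0[1]+j)),x0[0]+i,x0[1]+j) for i in np.arange(-.01,.0101,.002) for j in np.arange(-.01,.0101,.002)]
    b=min(G);r=minimize(f,b[1:],method="Nelder-Mead",options=dict(initial_simplex=[b[1:],(b[1]+.001,b[2]),(b[1],b[2]+.001)]))
    return r.x,r.fun
E
python3 - <<'E'
from fit import *
np.set_printoptions(precision=4,suppress=True)
for c in("side","top"):
    s=imaging.snapshot(c)
    print(c,"cup rim",fit(s,(.476,-.248),.055,[.038],[.035,.042]))
    print(c,"cover disc",fit(s,(.494,.0255),.009,[.043],[.047]))
    if c=="top":
        f=s["frame"].astype(int); m=((f[...,2]>f[...,0]+40)&(f[...,2]>f[...,1]+30)).astype(np.uint8); m[:, :170]=0;m[:,262:]=0;m[:240]=0
        r=cv2.minAreaRect(np.argwhere(m)[:,::-1].astype(np.float32)); B=cv2.boxPoints(r)
        W=np.array([at_z(s,(q[1],q[0]),.045)[:2] for q in B]); print("socket",W.mean(0),[np.hypot(*(W[i]-W[i-1])) for i in(0,1)],[np.degrees(np.arctan2(*(W[i]-W[i-1])[::-1])) for i in(0,1)])
        w=((f.min(2)>110)).astype(np.uint8); q=np.argwhere(w[270:300,195:225])+[270,195]
        P=np.array([at_z(s,k,.0995)[:2] for k in q]); 
        l=cv2.fitLine(P.astype(np.float32),cv2.DIST_L2,0,.001,.001).ravel(); print("pointer",len(q),np.degrees(np.arctan2(l[1],l[0])),P.mean(0))
for n,p in(("knob",[.494,.026,.024]),("cup",[.476,-.248,.055]),("cap",[.5125,.2015,.085])): print(n,tool(p))
E
```

```text
side cup rim (array([ 0.4749, -0.2515]), np.float64(-38.14643859863281))
side cover disc (array([0.4934, 0.0269]), np.float64(-27.770004272460938))
top cup rim (array([ 0.4753, -0.2507]), np.float64(-26.51457977294922))
top cover disc (array([0.4948, 0.0269]), np.float64(-11.051582336425781))
socket [0.5135 0.2022] [np.float64(0.08212955323139266), np.float64(0.08237122291976873)] [np.float64(61.813213577399274), np.float64(-28.11098153021185)]
pointer 17 -23.616299 [0.5284 0.197 ]
knob [-449.1703 -317.6882  380.673 ]
cup [-534.03   -578.8387  349.6846]
cap [-401.2892 -147.8384  319.6653]
```

Fits agree to about 1.5 mm: knob (0.494, 0.027), cup (0.475, −0.251), cap (0.513, 0.202), socket yaw −28°. I'll move above the knob.

```bash
python3 -m creep '[{"travel":[-449,-317,80],"roll":0,"grip":0},{"travel":[-449,-317,80],"roll":0,"grip":0},{"travel":[-449,-317,80],"roll":0,"grip":0},{"travel":[-449,-317,80],"roll":0,"grip":0},{"travel":[-449,-317,80],"roll":0,"grip":0},{"travel":[-449,-317,80],"roll":0,"grip":0},{"travel":[-449,-317,80],"roll":0,"grip":0},{"travel":[-449,-317,80],"roll":0,"grip":0},{"travel":[-449,-317,80],"roll":0,"grip":0},{"travel":[-449,-317,80],"roll":0,"grip":0},{"travel":[-449,-317,80],"roll":0,"grip":0},{"travel":[-449,-317,80],"roll":0,"grip":0},{"travel":[-449,-317,80],"roll":0,"grip":0},{"travel":[-449,-317,80],"roll":0,"grip":0},{"travel":[-449,-317,80],"roll":0,"grip":0},{"travel":[-449,-317,80],"roll":0,"grip":0},{"travel":[-449,-317,160],"roll":0,"grip":0},{"travel":[-449,-317,160],"roll":0,"grip":0},{"travel":[-449,-317,160],"roll":0,"grip":0},{"travel":[-449,-317,160],"roll":0,"grip":0}]' 30; python3 - <<'E'
from h import *
for k in("position","joint_pos"):print(telemetry.state()[k])
print(tool([.494,.027,.030]))
E
```

```text
time_s: 2.77
position: [0.4931, 0.0278, 0.2447]
tool_rot: [-0.002, 0.188, 0.982, -0.0]
force: [0.2, -0.8, 0.9]
width: 0.501
[0.49309137 0.02779783 0.24467921]
[-1.08874398e-01  3.20570538e-01 -4.31045728e-01  8.22369133e-01
  1.09479003e-04  2.69494275e-01]
[ -1.80525519  -0.24612656 214.67488574]
```

```bash
python3 -m creep '[{"travel":[-0.5,0,40],"roll":0,"grip":0},{"travel":[-0.5,0,59],"roll":0,"grip":0},{"travel":[-0.5,0,59],"roll":0,"grip":0},{"travel":[-0.5,0,59],"roll":0,"grip":0},{"travel":[-0.5,0,59],"roll":0,"grip":-1},{"travel":[-0.5,0,59],"roll":0,"grip":-1},{"travel":[-0.5,0,59],"roll":0,"grip":-1},{"travel":[-0.5,0,59],"roll":0,"grip":-1},{"travel":[-0.5,0,59],"roll":0,"grip":-1},{"travel":[-0.5,0,59],"roll":0,"grip":-1},{"travel":[-0.5,0,59],"roll":0,"grip":-1},{"travel":[-0.5,0,59],"roll":0,"grip":-1}]' 40; python3 - <<'E'
from h import *
s=imaging.snapshot("side");save(s,"grasp",(200,340,170,340),4)
E
```

```text
time_s: 3.77
position: [0.4954, 0.0266, 0.188]
tool_rot: [0.002, 0.189, 0.982, 0.0]
force: [-2.3, 1.7, 14.4]
width: 0.239
```

View pics/grasp.png

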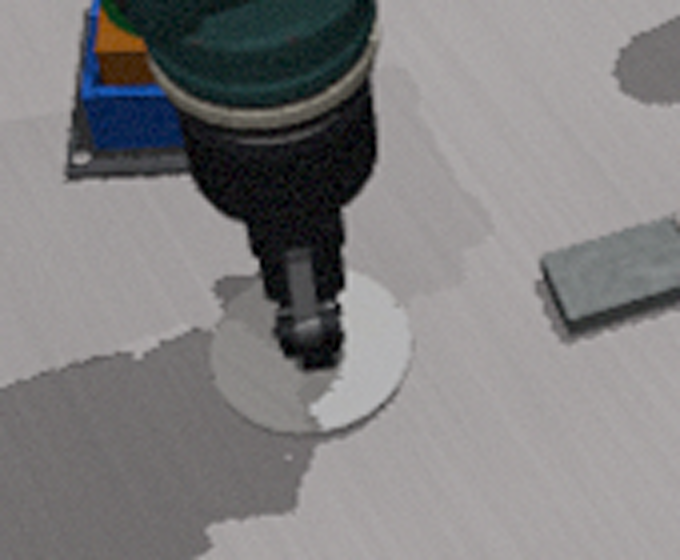

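The knob is held between the pads at 20 mm opening. I'll lift and carry it over the cup.

```bash
python3 -m creep '[{"travel":[0,0,-15],"roll":0,"grip":-1},{"travel":[0,0,-45],"roll":0,"grip":-1},{"travel":[0,0,-80],"roll":0,"grip":-1},{"travel":[-10,-30,-90],"roll":0,"grip":-1},{"travel":[-20,-62,-90],"roll":0,"grip":-1},{"travel":[-32,-98,-90],"roll":0,"grip":-1},{"travel":[-43,-132,-90],"roll":0,"grip":-1},{"travel":[-54,-166,-90],"roll":0,"grip":-1},{"travel":[-64,-200,-90],"roll":0,"grip":-1},{"travel":[-75,-230,-90],"roll":0,"grip":-1},{"travel":[-82,-255,-90],"roll":0,"grip":-1},{"travel":[-85.5,-265,-90],"roll":0,"grip":-1},{"travel":[-85.5,-265,-90],"roll":0,"grip":-1},{"travel":[-85.5,-265,-90],"roll":0,"grip":-1},{"travel":[-85.5,-265,-75],"roll":0,"grip":-1},{"travel":[-85.5,-265,-65],"roll":0,"grip":-1},{"travel":[-85.5,-265,-65],"roll":0,"grip":-1},{"travel":[-85.5,-265,-65],"roll":0,"grip":-1},{"travel":[-85.5,-265,-65],"roll":0,"grip":-1}]'; python3 - <<'E'
from fit import *
st=telemetry.state();print(st["position"],st["force"]);z=st["position"][2]
for c in("side","top"):
    s=imaging.snapshot(c);save(s,"over_"+c,(340,470,240,400) if c=="side" else (230,360,380,540),2.4)
    for zz in(z-.179,z-.176): print(c,zz,fit(s,st["position"][:2],zz,[.043],[.047]))
a,b=cv2.imread("pics/over_side.png"),cv2.imread("pics/over_top.png");cv2.imwrite("pics/over.png",np.hstack([a,b]))
E
```

```text
time_s: 5.4
position: [0.476, -0.2506, 0.2515]
tool_rot: [0.0, 0.188, 0.982, -0.0]
force: [0.1, -0.1, -1.6]
width: 0.243
[ 0.47603081 -0.25057481  0.25152883] [ 0.05779137 -0.12699234 -1.60841989]
side 0.07252883296429374 (array([ 0.47328104, -0.25022302]), np.float64(-27.199569702148438))
side 0.07552883296429375 (array([ 0.47246913, -0.25082875]), np.float64(-26.91999053955078))
top 0.07252883296429374 (array([ 0.47299581, -0.2509864 ]), np.float64(-12.834606170654297))
top 0.07552883296429375 (array([ 0.47344929, -0.25065102]), np.float64(-12.755077362060547))
```

View pics/over.png

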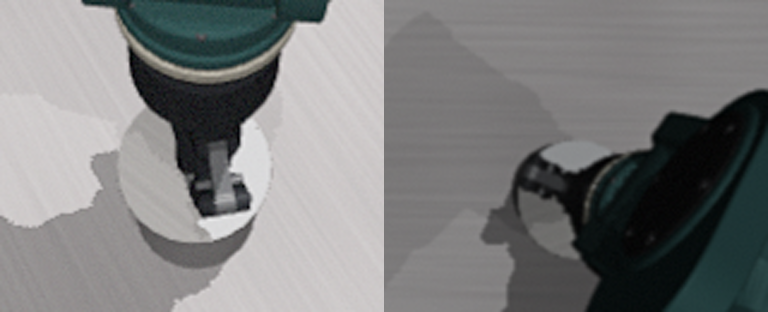

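The cover is level and held about 2 mm short in x. I'll correct that and lower it.

```bash
python3 -m creep '[{"travel":[-1.5,0,0],"roll":0,"grip":-1},{"travel":[-1.5,0,3],"roll":0,"grip":-1},{"travel":[-1.5,0,6],"roll":0,"grip":-1},{"travel":[-1.5,0,9],"roll":0,"grip":-1},{"travel":[-1.5,0,11],"roll":0,"grip":-1},{"travel":[-1.5,0,12],"roll":0,"grip":-1},{"travel":[-1.5,0,13],"roll":0,"grip":-1},{"travel":[-1.5,0,13],"roll":0,"grip":-1},{"travel":[-1.5,0,13],"roll":0,"grip":-1}]'
```

```text
time_s: 6.25
position: [0.4772, -0.2519, 0.2377]
tool_rot: [-0.0, 0.189, 0.982, -0.0]
force: [-0.5, 0.3, -1.5]
width: 0.238
```

```bash
python3 -m creep '[{"travel":[0,0,0.5],"roll":0,"grip":-1},{"travel":[0,0,1],"roll":0,"grip":-1},{"travel":[0,0,1.5],"roll":0,"grip":-1},{"travel":[0,0,1.5],"roll":0,"grip":-1},{"travel":[0,0,1.5],"roll":0,"grip":-1}]'
```

```text
time_s: 6.67
position: [0.4771, -0.2518, 0.2371]
tool_rot: [0.0, 0.189, 0.982, -0.0]
force: [-3.6, 3.4, 14.1]
width: 0.24
```

Contact came at the height predicted for a seated cover. I'll release and back off straight up.

```bash
python3 -m creep '[{"travel":[0,0,0],"roll":0,"grip":0},{"travel":[0,0,0],"roll":0,"grip":0},{"travel":[0,0,0],"roll":0,"grip":0},{"travel":[0,0,0],"roll":0,"grip":0},{"travel":[0,0,-8],"roll":0,"grip":0},{"travel":[0,0,-30],"roll":0,"grip":0},{"travel":[0,0,-60],"roll":0,"grip":0},{"travel":[0,0,-100],"roll":0,"grip":1},{"travel":[20,60,-110],"roll":0,"grip":1},{"travel":[30,100,-110],"roll":0,"grip":1},{"travel":[40,135,-110],"roll":0,"grip":1},{"travel":[40,135,-110],"roll":0,"grip":1}]'; python3 - <<'E'
from fit import *
for c in("side","top"):
    s=imaging.snapshot(c);save(s,"seat_"+c,(340,470,240,400) if c=="side" else (230,360,380,540),2.4)
    print(c,fit(s,(.475,-.251),.058,[.043],[.047]), "low alt",fit(s,(.475,-.251),.064,[.043],[.047]))
a,b=cv2.imread("pics/seat_side.png"),cv2.imread("pics/seat_top.png");cv2.imwrite("pics/seat.png",np.hstack([a,b]))
print(tool([.513,.202,.085]),telemetry.state()["joint_pos"])
E
```

```text
time_s: 7.67
position: [0.4897, -0.108, 0.3473]
tool_rot: [0.0, 0.188, 0.982, 0.0]
force: [0.4, 0.1, 0.3]
width: 0.999
side (array([ 0.47467633, -0.25149807]), np.float64(-40.94287109375)) low alt (array([ 0.47372952, -0.25311032]), np.float64(-39.31742858886719))
top (array([ 0.46825818, -0.26116968]), np.float64(-3.821788787841797)) low alt (array([ 0.46814713, -0.25951449]), np.float64(-3.8576126098632812))
[ 93.04577496 297.66668106 262.09817663] [-3.81593358e-01  2.49313397e-01 -2.27639814e-01  1.09330678e+00
  3.55641298e-04 -5.20216871e-03]
```

View pics/seat.png

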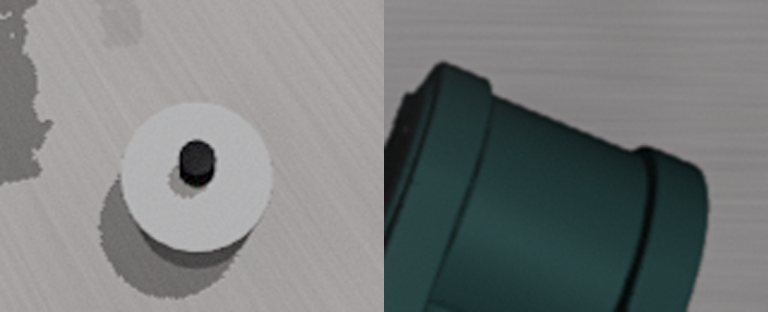

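From the side camera the cover centre at seated height is (0.4747, −0.2515). The cup was at (0.4749, −0.2515) in the same view, so it's seated and level. On to the cap.

```bash
python3 -m creep '[{"travel":[93,298,0],"roll":0,"grip":1},{"travel":[93,298,0],"roll":0,"grip":1},{"travel":[93,298,0],"roll":0,"grip":1},{"travel":[93,298,0],"roll":0,"grip":1},{"travel":[93,298,0],"roll":0,"grip":1},{"travel":[93,298,0],"roll":0,"grip":1},{"travel":[93,298,0],"roll":0,"grip":1},{"travel":[93,298,0],"roll":0,"grip":1},{"travel":[93,298,0],"roll":0,"grip":1},{"travel":[93,298,0],"roll":0,"grip":1},{"travel":[93,298,0],"roll":0,"grip":1},{"travel":[93,298,0],"roll":0,"grip":1},{"travel":[93,298,40],"roll":0,"grip":1},{"travel":[93,298,55],"roll":0,"grip":1},{"travel":[93,298,55],"roll":0,"grip":1},{"travel":[93,298,55],"roll":0,"grip":1}]'; python3 - <<'E'
from h import *
s=imaging.snapshot("side");save(s,"abovecap",(110,260,140,290),4)
t=imaging.snapshot("top");f=t["frame"][270:360,420:490]
from fit import fit
print(fit(t,(.475,-.251),.058,[.043],[.047]))
print(tool([.513,.202,.085]),telemetry.state()["joint_pos"])
E
```

```text
time_s: 9.1
position: [0.5142, 0.1986, 0.2914]
tool_rot: [-0.0, 0.189, 0.982, -0.0]
force: [-0.6, 0.7, 0.9]
width: 0.999
(array([ 0.47477804, -0.25148437]), np.float64(-33.06536865234375))
[  2.92034284   1.86453101 207.57229657] [ 2.21492419e-01  3.65269182e-01 -2.10483508e-01  9.93342557e-01
 -7.59798428e-05  6.02157845e-01]
```

View pics/abovecap.png

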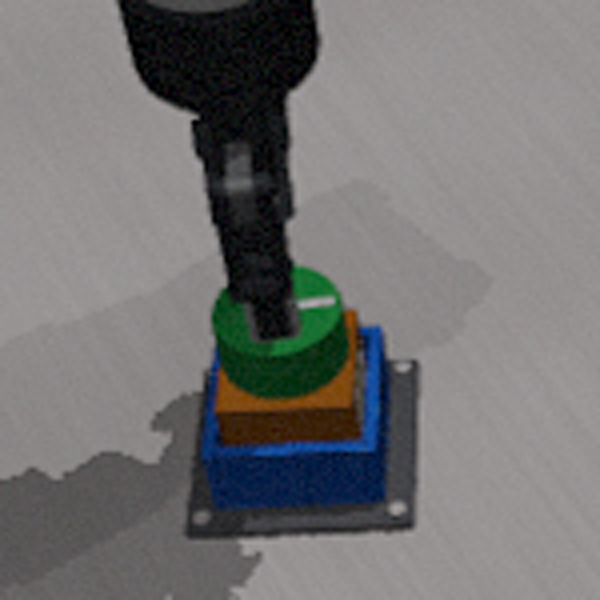

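```bash
python3 -m creep '[{"travel":[1,1,20],"roll":0,"grip":1},{"travel":[1,1,40],"roll":0,"grip":1},{"travel":[1,1,48],"roll":0,"grip":1},{"travel":[1,1,48],"roll":0,"grip":1},{"travel":[1,1,48],"roll":0,"grip":1},{"travel":[1,1,48],"roll":0,"grip":-1},{"travel":[1,1,48],"roll":0,"grip":-1},{"travel":[1,1,48],"roll":0,"grip":-1},{"travel":[1,1,48],"roll":0,"grip":-1},{"travel":[1,1,48],"roll":0,"grip":-1},{"travel":[1,1,48],"roll":0,"grip":-1}]' 80;python3 -c "
from h import *
print(tool([.513,.202,.085]),telemetry.state()['torque'])"
```

```text
time_s: 10.12
position: [0.5141, 0.2012, 0.2446]
tool_rot: [0.001, 0.189, 0.982, 0.001]
force: [-1.3, 2.5, 9.2]
width: 0.677
[ 1.57612520e+00 -2.93068635e-03  1.59611900e+02] [0.21614899 0.3337124  0.02402925]
```

Gripped at 57.5 mm. Now I'll turn it counterclockwise, which is negative roll.

```bash
python3 -m creep '[{"travel":[0,0,0],"roll":-4,"grip":-1},{"travel":[0,0,0],"roll":-9,"grip":-1},{"travel":[0,0,0],"roll":-14,"grip":-1},{"travel":[0,0,0],"roll":-19,"grip":-1},{"travel":[0,0,0],"roll":-24,"grip":-1},{"travel":[0,0,0],"roll":-30,"grip":-1},{"travel":[0,0,0],"roll":-36,"grip":-1},{"travel":[0,0,0],"roll":-42,"grip":-1},{"travel":[0,0,0],"roll":-48,"grip":-1},{"travel":[0,0,0],"roll":-54,"grip":-1},{"travel":[0,0,0],"roll":-60,"grip":-1},{"travel":[0,0,0],"roll":-60,"grip":-1},{"travel":[0,0,0],"roll":-60,"grip":-1}]';python3 -c "
from h import *
s=telemetry.state();print(s['torque'],s['joint_pos'])"
```

```text
time_s: 11.2
position: [0.5144, 0.2014, 0.2447]
tool_rot: [0.002, -0.328, 0.945, 0.0]
force: [1.7, 4.0, 7.8]
width: 0.679
[ 0.62629167 -0.34686861  0.11325492] [ 0.2254702   0.40507969 -0.29037164  0.8717681   0.00091709 -0.44311361]
```

```bash
for r in 1; do python3 -m creep '[{"travel":[0,0,0],"roll":-4,"grip":-1},{"travel":[0,0,0],"roll":-8,"grip":-1},{"travel":[0,0,0],"roll":-12,"grip":-1},{"travel":[0,0,0],"roll":-16,"grip":-1},{"travel":[0,0,0],"roll":-20,"grip":-1},{"travel":[0,0,0],"roll":-20,"grip":-1},{"travel":[0,0,0],"roll":-20,"grip":-1}]';done;python3 - <<'E'
from h import *
s=telemetry.state();print(s['torque'])
a=imaging.snapshot("side");save(a,"turned",(110,260,140,290),4)
E
```

```text
time_s: 11.78
position: [0.5143, 0.2019, 0.2454]
tool_rot: [0.003, -0.487, 0.873, 0.001]
force: [-2.4, 10.2, 18.3]
width: 0.681
[1.76831807 0.64124053 0.0800698 ]
```

View pics/turned.png

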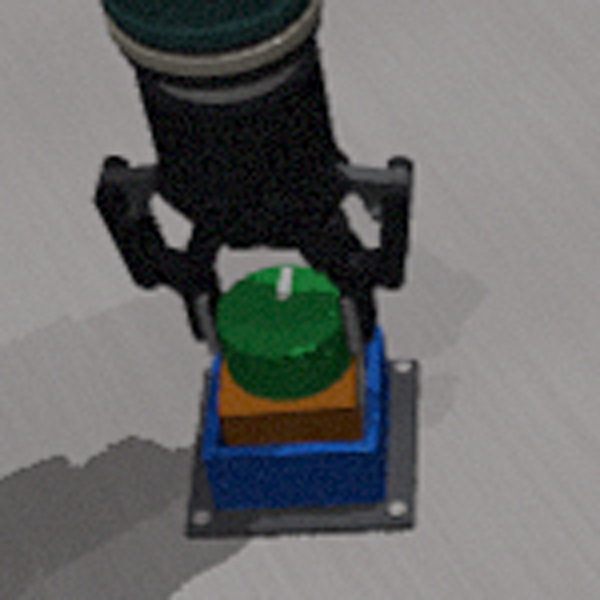

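The pointer turned about 80° with the gripper. The upward force rose by 10.5 N, which is the seal pushing, so the threads have let go. I'll add 2° and lift gently by 4 mm.

```bash
python3 -m creep '[{"travel":[0,0,0],"roll":-2,"grip":-1},{"travel":[0,0,-1],"roll":-2,"grip":-1},{"travel":[0,0,-2],"roll":-2,"grip":-1},{"travel":[0,0,-3],"roll":-2,"grip":-1},{"travel":[0,0,-4],"roll":-2,"grip":-1},{"travel":[0,0,-4],"roll":-2,"grip":-1},{"travel":[0,0,-4],"roll":-2,"grip":-1},{"travel":[0,0,-4],"roll":-2,"grip":-1}]'
```

```text
time_s: 12.5
position: [0.5138, 0.2013, 0.2478]
tool_rot: [0.001, -0.502, 0.865, 0.0]
force: [-1.6, 6.1, 5.2]
width: 0.682
```

```bash
python3 -m creep '[{"travel":[0,0,-1],"roll":0,"grip":-1},{"travel":[0,0,-2],"roll":0,"grip":-1},{"travel":[0,0,-3],"roll":0,"grip":-1},{"travel":[0,0,-3],"roll":0,"grip":-1},{"travel":[0,0,-3],"roll":0,"grip":-1},{"travel":[0,0,-3],"roll":0,"grip":-1}]'
```

```text
time_s: 13.0
position: [0.5135, 0.2009, 0.2501]
tool_rot: [-0.0, -0.502, 0.865, 0.0]
force: [-1.2, 3.6, -1.0]
width: 0.68
```

No load from the jar (about −1 N, cap only), so the cap is free. Lifting straight up.

```bash
python3 -m creep '[{"travel":[0,0,-3],"roll":0,"grip":-1},{"travel":[0,0,-6],"roll":0,"grip":-1},{"travel":[0,0,-11],"roll":0,"grip":-1},{"travel":[0,0,-18],"roll":0,"grip":-1},{"travel":[0,0,-26],"roll":0,"grip":-1},{"travel":[0,0,-34],"roll":0,"grip":-1},{"travel":[0,0,-40],"roll":0,"grip":-1},{"travel":[0,0,-42],"roll":0,"grip":-1},{"travel":[0,0,-42],"roll":0,"grip":-1},{"travel":[0,0,-42],"roll":0,"grip":-1},{"travel":[0,0,-42],"roll":0,"grip":-1},{"travel":[0,0,-42],"roll":0,"grip":-1}]';python3 - <<'E'
from h import *
from fit import fit
a=imaging.snapshot("side");save(a,"lifted",(90,260,130,300),3.4)
print(fit(a,(.475,-.251),.058,[.043],[.047]),telemetry.state()["force"])
for n in("cap","jar_mouth","cup_rim"):print(n,spotter.tip_of("side",n)[:1])
E
```

```text
time_s: 14.0
position: [0.5135, 0.2009, 0.2918]
tool_rot: [-0.0, -0.502, 0.865, 0.0]
force: [-0.2, 0.1, -0.4]
width: 0.681
(array([ 0.47465823, -0.25144517]), np.float64(-38.940025329589844)) [ 0.31974588 -0.42380137 -0.93816753]
cap [{'pixel': [182.1, 211.7], 'p': 0.86}]
jar_mouth [{'pixel': [190.5, 209.6], 'p': 0.6}]
cup_rim [{'pixel': [221.8, 214.3], 'p': 0.4}]
```

View pics/lifted.png

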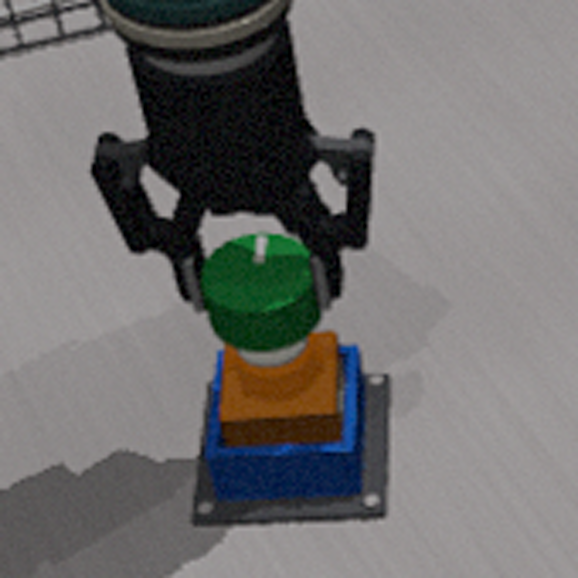

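The cap hangs level at about (col 207, row 176) in the full frame. The amber jar stands in its socket below it with the white seal showing, and the cover fit on the cup is unchanged. Handing in.

```bash
python3 -c "
from rig import arm,telemetry
print(arm.hand_in(),telemetry.state()['force'],telemetry.state()['width'])"
```

```text
the job is handed in; nothing more can be done
the job is handed in; nothing more can be done
```

The job is handed in at about 14 s: the cover is seated on the cup, and the gripper is holding the unscrewed cap above the open jar. The hand-in gives no verdict, so what follows is from my own checks.

- **Cover:** I set it on the cup and let go of it before touching the jar. The circle fits put it within about 1 mm of the cup centre in both views (side 0.2 mm, top 0.9 mm). It looked level, and a last side-camera fit after the cap was lifted had not moved.
- **Unscrewing:** I turned the cap counterclockwise by about 82°. The upward force jumped by about 10 N, which matches the seal releasing. During the slow lift the load was only about −1 N, so the jar did not come up.
- **Final pose:** The cap has risen about 47 mm, so its lower edge is about 22 mm over the mouth. It looks level in the picture, and the jar is still standing in its socket. The gripper opening is steady at 0.68.

**Less certain:** the final angle of cap to jar is about 84–90°. The closed angle (about 8°) is only good to a few degrees, and the jar's play in its socket adds up to 6° more. Both ends are well inside the 58–122° limit. In the last picture the network's `cup_rim` pixel fell on the jar's socket with a low score (0.4), so I ignored it.

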